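Fill the chocolate tube to the line

ROBOT

A 6-joint arm with a two-finger parallel gripper is mounted at the origin on a cart in front of the work surface, level with it; the furniture and walls round the work are solid. World frame = base frame: x ahead of the robot, y to its left, z up, the work surface at z = 0. Lengths are in m, angles in rad, forces in N, time in s.
With the tool pointing down it reaches from about 0.425 to 0.95 m from the base axis. Payload 3.5 kg.
Tool frame: the origin (TCP) lies midway between the tips of the shut fingers; the grasp point (between the pads) lies 19 mm behind it (r.hold_point_z is the distance from the TCP to the grasp point, in m); z points along the fingers, y is the direction in which the jaws open and shut (so a half turn about z gives the same grasp; the last joint's range is limited). The gripper opens to 85 mm and grips with 20 to 120 N. Pads are 22 mm wide; open, the fingers measure 114 mm over their backs; the gripper's body (76 mm by 85 mm) begins 54 mm behind the grasp point. The pads swing forward as they close: fully open they stand 13 mm farther back than shut.
Start: joints at [-1.361, 0.286, 1.577, -0, 1.279, -0.15], TCP at [0.238, -0.632, 0.231] pointing down, gripper open.
Joint ranges: [-2.77, 2.77], [-0.9, 2.22], [0.21, 2.48], [-1.53, 4.67], [0.24, 2.81], [-2.84, 2.84]. Speed limits (rad/s): [2.79, 2.79, 3.14, 3.14, 3.14, 3.14].

INTERFACE

Orientations are given as a rotation vector (axis times angle).
In Python, from plant import telemetry, eyes, r gives the robot as it stands.
- The arm moves only by the tool play_rows, never from a script. Its argument "series" is a list that holds one entry, the list of rows, each a list of 7 numbers: the shift along the world's x, y, z in cm, then the turn, a rotation vector about the world's x, y, z in rad, then the gripper command: -1 is shut, 1 is fully open, values between are in proportion. In form: [[[dx, dy, dz, wx, wy, wz, fingers], ...]]. A call has 1 to 5 rows; each row is the pose to reach, as a shift and turn from the pose measured when the call began; what a row does not reach only later rows make up. A row lasts 1/10 s, in which the tool goes at most 50 mm and 8.59 degrees, less where a joint would pass 70% of its speed; a pose out of reach is approached as far as the arm can. A call with a gripper value outside its range is refused whole. The fingers move at their own pace and stop on an object; the grip force is fixed at half the most. Time passes only in rows, so rows that repeat a pose let the fingers close. It gives the time, the measured TCP pose, the force and the opening at its end, in the units of the state.
- telemetry.observe(): the state, without advancing time (a new reading comes with each control period).
- eyes.capture(name): name is "scene" or "top" or "wrist"; returns the picture (420x560x3 uint8, blue, green, red); there is no depth.
- eyes.camera_model(name): a dict with "fx", "fy", "cx", "cy" (pixels), "xyz" and "attitude" of the camera in the world. Camera axes: x right, y up, looking along -z (the intrinsics and any distortion apply to the point x, -y, -z); pixel columns grow to the right and rows downward; lengths in m; the calibration is good to about 2 mm. A picture is of the moment at which its call begins: read the wrist's pose just before it. camera_model takes no time and is no camera call; for the wrist camera it gives the pose at the moment of the call.
- r.job_done(): hands the job in, once; it reports no verdict.
The state is a dict: "time": time; "joint_positions": joint angles; "joint_vel": joint speeds; "effort": joint torques, N m; "tool_pos": TCP position; "ee_rot": TCP orientation; "force": force on the tool from outside, world axes, zero at the start; "wrist_torque": the same for the moment, N m; "opening": opening from 0.0 (shut) to 1.0 (fully open).
Only numpy, scipy, OpenCV 4.12 (cv2) and the standard library are available. Lean on these libraries where they do the work, as an engineer would, in place of code of your own. Each camera call takes 0.05 s, during which the arm holds its last target. There are 200 camera calls.

TASK

Two of the three foil-wrapped chocolate discs, laid flat one on the other on the floor of the clear slotted tube, bring the top of the stack level with the red line. Put the right two in, in either order, and leave the third disc where it lies.

Things in the scene. Friction and masses are not known exactly. Their poses are not given: they have to be found in the camera images.
- tube: Clear tube, open on top, fixed on a dark round base (100 mm wide, 6 mm thick). Inner diameter 72, wall 4, white rim 62 mm above the worktop. Two slots 46 mm wide, from rim to base, towards its +y and -y let fingers holding a disc go down; curved walls towards +x and -x. Origin: centre of the base's underside, z up. Tube floor z = 6 mm, red line z = 50 mm (44 mm above the floor). Yaw up to 25 deg.
- disc_gold: Gold foil-wrapped chocolate disc, 50 mm in diameter, 26 mm thick, about 65 g, loose, lying flat on the worktop. Origin: centre of its underside; z up through its thickness. The three discs change places between runs.
- disc_blue: Blue foil-wrapped chocolate disc, 50 mm in diameter, 18 mm thick, about 45 g, loose, lying flat on the worktop. Origin: centre of its underside; z up through its thickness.
- disc_green: Green foil-wrapped chocolate disc, 50 mm in diameter, 10 mm thick, about 25 g, loose, lying flat on the worktop. Origin: centre of its underside; z up through its thickness.
There are look-alikes about, which are no part of the job. Leave any grey look-alike of the disc_gold alone.

How it is judged:
At the end, for the whole second after the job is handed in: The gold and the blue disc lie at rest inside the tube (within 20 mm of its axis), flat within 10 degrees, one on the tube's floor and the other on top of it (in either order, heights within 4 mm), so that the top of the stack is at the red line; the green disc is within 30 mm of where it lay (horizontal distance between each of disc_gold, disc_blue and tube below 0.02 m and angle between each of disc_gold, disc_blue's own z axis and vertical below 0.17 rad and ((z of disc_gold in the frame of tube between 0.003 and 0.01 m and z of disc_blue in the frame of tube between 0.028 and 0.036 m) or (z of disc_blue in the frame of tube between 0.003 and 0.01 m and z of disc_gold in the frame of tube between 0.02 and 0.028 m)) and linear speed of each of disc_gold, disc_blue below 0.02 m/s and distance of disc_green from where it was at the start of the episode below 0.03 m); the robot touches nothing.
It fails at once if the green disc, which is not needed, is carried or knocked more than 30 mm from its place (distance of disc_green from where it was at the start of the episode above 0.03 m).
It also fails if it takes over 64 s, if anything falls off the work surface, if the arm or the gripper's body presses on something with over 40 N, if the wrist force passes 120 N, or if a joint passes its speed limit or range.

## Working session

There is one attempt and no reset: what is moved stays moved. The work goes in short steps, Python scripts to look and compute and a tool call to move; the robot and the scene stay as the last step left them, time stands still between calls to the robot, and variables do not carry over. Pictures are saved under pics/ and viewed, about 8 in all and at most 12, crops included, and the job is handed in when it is done.

Besides the shell and the picture viewer there is one more tool, called after "Call:" as name(argument=value, ...) on one line, values as JSON. play_rows: Moves the arm, as the interface text tells. Its arguments: {"type":"object","properties":{"series":{"type":"array"}},"required":["series"]}

```bash
mkdir -p pics
cat > h.py <<'E'
import numpy as np, cv2
from scipy.spatial.transform import Rotation as R
from plant import telemetry, eyes, r
def rot(a):
    a=np.array(a,float)
    return a if a.shape==(3,3) else (R.from_rotvec(a) if a.size==3 else R.from_quat(a)).as_matrix()
def ray(m,u,v,z):
    d=rot(m["attitude"])@np.array([(u-m["cx"])/m["fx"],-(v-m["cy"])/m["fy"],-1])
    p=np.array(m["xyz"]); return p+d*(z-p[2])/d[2]
E
python3 - <<'E'
from h import *
for n in("top","scene"):
    print(n,eyes.camera_model(n)); cv2.imwrite(f"pics/{n}0.png",eyes.capture(n))
print(telemetry.observe())
E
```

```text
top {'fx': 516.2958144539153, 'fy': 516.2958144539153, 'cx': 273.00902846022996, 'cy': 205.98464602201733, 'xyz': array([ 0.3831058 , -0.11518905,  1.3156891 ]), 'attitude': array([ 0.05064467, -0.02441317, -1.57147766])}
scene {'fx': 405.96160833894885, 'fy': 405.96160833894885, 'cx': 287.6525794528339, 'cy': 210.46768514318165, 'xyz': array([-0.00376169,  0.31583286,  0.8128791 ]), 'attitude': array([ 0.34592073, -0.80072082, -2.22148703])}
{'time': 0.1, 'joint_positions': array([-1.36101692e+00,  2.87141812e-01,  1.57804372e+00, -3.86984777e-05,
        1.27863415e+00, -1.49995535e-01]), 'joint_vel': array([-0.00017032, -0.0017127 , -0.00505157,  0.00177175,  0.00087114,
       -0.00174314]), 'effort': array([ 3.91939811e-04, -4.07302737e+01, -2.93698329e+01, -1.47316846e-04,
        3.43968291e-03,  3.50071012e-06]), 'tool_pos': array([ 0.23753641, -0.63117312,  0.23003525]), 'ee_rot': array([-3.08870722e+00, -5.61709383e-01,  1.62603443e-04]), 'force': array([ 0.40473092, -0.36144943, -0.46101205]), 'wrist_torque': array([-0.02978413,  0.02372119,  0.00839091]), 'opening': 0.9982617992290851}
```

View pics/top0.png

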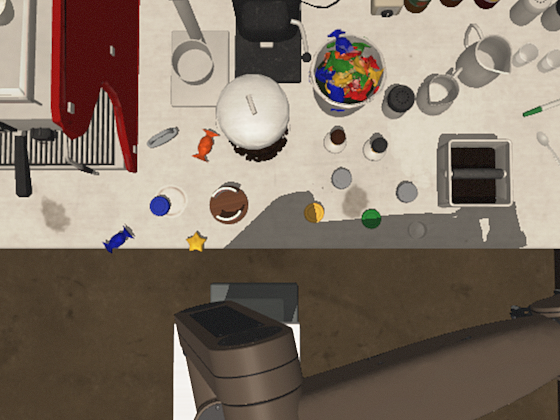

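View pics/scene0.png

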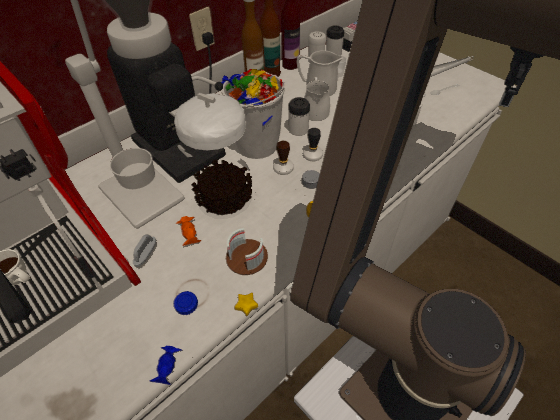

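Top view: the tube is at (229,205). Gold disc candidate is at (314,212), blue at (160,205), next to a white ring at (172,200), and green at (371,218). Possible look-alikes are the grey discs at (341,178), (407,191) and (417,229), the blue sweet at (119,239) and the yellow star at (196,242). By the description I choose the gold, blue and green round discs. Next I measure them and check the choice in a close crop.

Run:
```python
from h import *
m=eyes.camera_model("top"); im=cv2.imread("pics/top0.png"); hsv=cv2.cvtColor(im,cv2.COLOR_BGR2HSV)
for n,lo,hi,box,z in(("gold",(12,100,60),(32,255,255),(290,190,340,235),.026),("blue",(110,120,50),(130,255,255),(140,185,185,225),.018),("green",(45,80,30),(85,255,255),(350,200,395,235),.010),("base",(0,70,30),(14,200,160),(200,175,260,230),.006)):
    k=cv2.inRange(hsv,lo,hi); q=np.zeros_like(k); x0,y0,x1,y1=box; q[y0:y1,x0:x1]=k[y0:y1,x0:x1]
    p=cv2.findNonZero(q); c,rad=cv2.minEnclosingCircle(p)
    P=ray(m,*c,z); print(n,np.round(c,1),round(rad,1),len(p),P.round(4),"diam mm",round(2000*rad*(m["xyz"][2]-z)/m["fx"]),"reach",np.hypot(*P[:2]).round(3))
c=im[165:255,130:430]; cv2.imwrite("pics/c1.png",cv2.resize(c,None,fx=2.66,fy=2.66,interpolation=cv2.INTER_CUBIC))
c=im[170:240,190:270]; cv2.imwrite("pics/c2.png",cv2.resize(c,None,fx=6,fy=6,interpolation=cv2.INTER_CUBIC))
a=cv2.imread("pics/c1.png");b=cv2.imread("pics/c2.png")[:,:480]
b=cv2.resize(b,(400,350)); o=np.zeros((a.shape[0]+350,a.shape[1],3),np.uint8);o[:a.shape[0]]=a;o[a.shape[0]:,:400]=b
cv2.imwrite("pics/crop1.png",o)
```

```text
gold [313.8 212.3] 10.2 317 [ 0.4287 -0.1955  0.026 ] diam mm 51 reach 0.471
blue [159.4 205.6] 9.7 293 [0.4464 0.1934 0.018 ] diam mm 49 reach 0.487
green [370.9 218.2] 9.8 291 [ 0.4143 -0.3402  0.01  ] diam mm 49 reach 0.536
base [228.4 204.5] 19.2 939 [0.4498 0.0203 0.006 ] diam mm 98 reach 0.45
```

View pics/crop1.png

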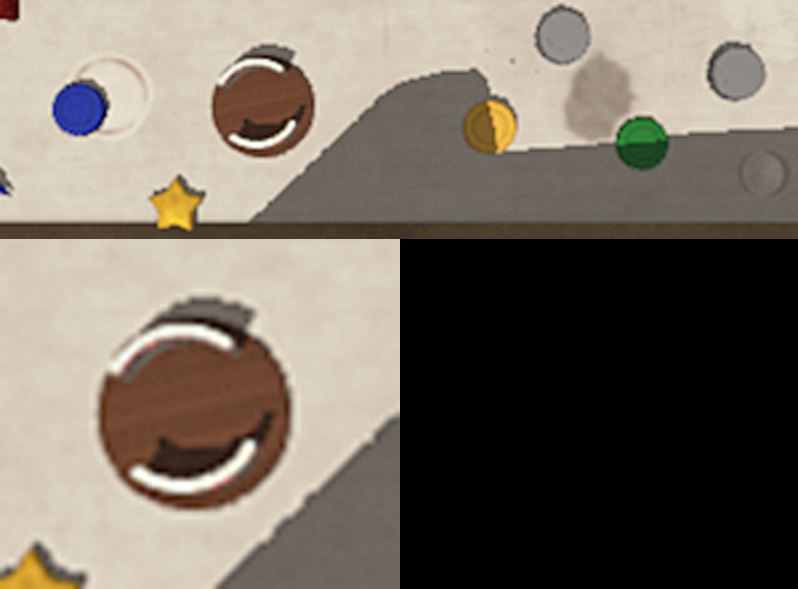

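The crop confirms three plain round foil discs (gold, blue, green). The tube has its curved walls at ±x, turned a little. I measure the tube's yaw from the white rim arcs, then move.

Run:
```python
from h import *
m=eyes.camera_model("top"); im=cv2.imread("pics/top0.png")
hsv=cv2.cvtColor(im,cv2.COLOR_BGR2HSV)
k=cv2.inRange(hsv,(0,0,228),(180,40,255)); q=np.zeros_like(k); q[182:226,208:252]=k[182:226,208:252]
n,l,s,c=cv2.connectedComponentsWithStats(q)
allp=[]
for i in range(1,n):
    if s[i,4]<15: continue
    v,u=np.nonzero(l==i); P=np.array([ray(m,a,b,.062)[:2] for a,b in zip(u,v)])
    rr=cv2.minAreaRect((P*1e4).astype(np.float32)); 
    d=np.linalg.svd(P-P.mean(0))[2][0]; d*=np.sign(d[1])
    print(s[i],P.mean(0).round(4),"yaw",np.degrees(np.arctan2(-d[0],d[1])).round(1)); allp.append(P)
P=np.vstack(allp); A=np.c_[2*P,np.ones(len(P))]; x=np.linalg.lstsq(A,(P**2).sum(1),rcond=None)[0]
print("centre",x[:2].round(4),"r",np.sqrt(x[2]+x[0]**2+x[1]**2).round(4))
```

```text
[212 188  24   8  33] [0.4821 0.0289] yaw 12.6
[217 211  24   9  40] [0.4175 0.0131] yaw 12.5
centre [0.4497 0.0203] r 0.0381
```

Call:
play_rows(series=[[[4, 10, 0, 0, 0, -0.1, 1], [6, 20, 0, 0, 0, -0.1, 1], [11, 28, -2, 0, 0, -0.1, 1], [15, 36, -4, 0, 0, -0.1, 1], [19, 43.5, -6, 0, 0, -0.1, 1]]])

```text
time: 0.6
tool_pos: [0.3302, -0.3996, 0.2092]
ee_rot: [-3.113, -0.405, -0.0]
force: [0.8, 0.6, 0.9]
opening: 1.0
```

Call:
play_rows(series=[[[2, 5, -1, 0, 0, -0.04, 1], [5, 10, -3, 0, 0, -0.04, 1], [8, 15, -5, 0, 0, -0.04, 1], [9.9, 20.4, -6, 0, 0, -0.04, 1], [9.9, 20.4, -6, 0, 0, -0.04, 1]]])

```text
time: 1.1
tool_pos: [0.4291, -0.1926, 0.1478]
ee_rot: [-3.119, -0.345, 0.001]
force: [0.9, -0.6, 0.4]
opening: 1.002
```

Run:
```python
from h import *
s=telemetry.observe(); m=eyes.camera_model("wrist"); im=eyes.capture("wrist"); cv2.imwrite("pics/w1.png",im)
print(s["tool_pos"],s["ee_rot"],m)
hsv=cv2.cvtColor(im,cv2.COLOR_BGR2HSV); k=cv2.inRange(hsv,(12,100,50),(34,255,255))
cs=cv2.findContours(k,0,2)[0]; c=max(cs,key=cv2.contourArea); 
(u,v),ax,_=cv2.fitEllipse(cv2.convexHull(c)); print(u,v,ax,ray(m,u,v,.026))
```

```text
[ 0.42910264 -0.19262359  0.14779991] [-3.11868841e+00 -3.44718436e-01  1.48529551e-03] {'fx': 348.21626237001936, 'fy': 348.21626237001936, 'cx': 278.37055247156667, 'cy': 209.99914778906424, 'xyz': array([ 0.49840852, -0.17622419,  0.29135036]), 'attitude': array([-0.23759654,  0.19489194, -1.33985642])}
281.808837890625 199.868408203125 (61.937137603759766, 64.35751342773438) [ 0.43116667 -0.19315596  0.026     ]
```

View pics/w1.png

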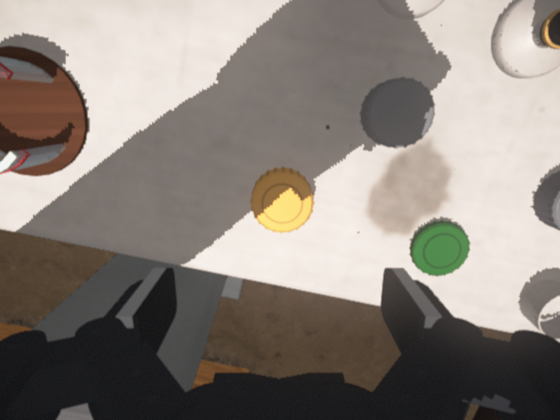

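The wrist picture shows the gold disc at (282,200), lit half and shaded half. The fingers are clear of it, green is well to the right at (440,247), and the tube is at the left edge. The ray gives (0.431,-0.193), which agrees with the top camera within 2 mm. I go down.

Call:
play_rows(series=[[[0.1, -0.1, -4, 0, 0, 0, 1], [0.1, -0.1, -8, 0, 0, 0, 1], [0.1, -0.1, -12, 0, 0, 0, 1], [0.1, -0.1, -13.8, 0, 0, 0, 1], [0.1, -0.1, -14.4, 0, 0, 0, 1]]])

```text
time: 1.65
tool_pos: [0.4282, -0.1879, -0.0006]
ee_rot: [-3.109, -0.347, 0.01]
force: [-0.1, 1.0, -0.5]
opening: 1.004
```

Call:
play_rows(series=[[[0, 0, 0, 0, 0, 0, -0.2], [0, 0, 0, 0, 0, 0, -1], [0, 0, 0, 0, 0, 0, -1], [0, 0, 0, 0, 0, 0, -1], [0, 0, 0, 0, 0, 0, -1]]])

```text
time: 2.15
tool_pos: [0.4296, -0.189, 0.0012]
ee_rot: [-3.112, -0.348, 0.005]
force: [-1.2, 0.4, 5.8]
opening: 0.562
```

The fingers stopped at about 48 mm, so they hold the disc. I lift, measure the lag and check the grip.

Call:
play_rows(series=[[[0, 0, 1, 0, 0, 0, -1], [0, 0, 4, 0, 0, 0, -1], [0, 0, 8, 0, 0, 0, -1], [0, 0, 12, 0, 0, 0, -1], [0, 0, 12, 0, 0, 0, -1]]])

```text
time: 2.65
tool_pos: [0.4331, -0.1914, 0.1281]
ee_rot: [-3.121, -0.349, -0.01]
force: [0.8, -0.2, -0.8]
opening: 0.56
```

Call:
play_rows(series=[[[0.4, 4, 0, 0, 0, 0, -1], [0.8, 8, 0, 0, 0, 0, -1], [1.2, 12, 0, 0, 0, 0, -1], [1.6, 16, 0, 0, 0, 0, -1], [2, 19, 0, 0, 0, 0, -1]]])

```text
time: 3.15
tool_pos: [0.4521, 0.0008, 0.1275]
ee_rot: [-3.12, -0.35, -0.008]
force: [0.3, 0.2, -1.2]
opening: 0.56
```

Call:
play_rows(series=[[[0, 0, 0, 0, 0, 0, -1], [0, 0, 0, 0, 0, 0, -1], [0, 0, 0, 0, 0, 0, -1]]])

```text
time: 3.45
tool_pos: [0.4517, 0.0003, 0.1272]
ee_rot: [-3.12, -0.35, -0.007]
force: [0.6, -0.4, -0.6]
opening: 0.56
```

Run:
```python
from h import *
s=telemetry.observe(); m=eyes.camera_model("wrist"); im=eyes.capture("wrist"); cv2.imwrite("pics/w2.png",im)
t=np.array(s["tool_pos"]); print(t,s["ee_rot"],s["opening"],"jaw deg",2*np.degrees(np.arctan2(s["ee_rot"][1],s["ee_rot"][0]))%360-90)
print("need cm",((np.array([.450,.0203])-t[:2])*100).round(2))
```

```text
[4.51747163e-01 2.94790505e-04 1.27204103e-01] [-3.12006443 -0.34962884 -0.00704078] 0.5600519963386401 jaw deg -77.21242140379314
need cm [-0.17  2.  ]
```

View pics/w2.png

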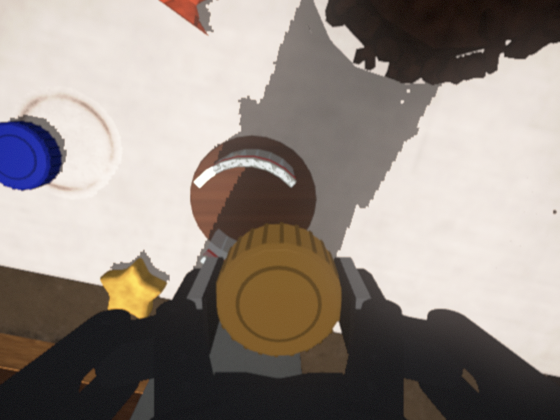

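The gold disc is held level between the pads at (280,290), with the tube just ahead of it. The jaw angle is 102.8°, against a slot axis of 102.5°. I shift over the axis, then go down.

Call:
play_rows(series=[[[-0.1, 1, 0, 0, 0, 0, -1], [-0.2, 2, 0, 0, 0, 0, -1], [-0.2, 2, 0, 0, 0, 0, -1], [-0.2, 2, -1.5, 0, 0, 0, -1], [-0.2, 2, -1.5, 0, 0, 0, -1]]])

```text
time: 4.0
tool_pos: [0.4485, 0.0204, 0.1108]
ee_rot: [-3.119, -0.349, -0.002]
force: [-0.6, 0.2, -1.4]
opening: 0.563
```

Run:
```python
from h import *
s=telemetry.observe(); t=np.array(s["tool_pos"]); print(t,s["ee_rot"],"need cm",((np.array([.450,.0203,.009])-t)*100).round(2))
```

```text
[0.44850726 0.02035369 0.11076652] [-3.11923835e+00 -3.48889758e-01 -1.89952540e-03] need cm [ 1.500e-01 -1.000e-02 -1.018e+01]
```

Call:
play_rows(series=[[[0.1, 0, -2.5, 0, 0, 0, -1], [0.1, 0, -5, 0, 0, 0, -1], [0.1, 0, -7, 0, 0, 0, -1], [0.1, 0, -8.5, 0, 0, 0, -1], [0.1, 0, -8.5, 0, 0, 0, -1]]])

```text
time: 4.5
tool_pos: [0.4477, 0.0206, 0.024]
ee_rot: [-3.118, -0.349, 0.006]
force: [0.3, 0.8, -0.4]
opening: 0.563
```

Call:
play_rows(series=[[[0, 0, -0.4, 0, 0, 0, -1], [0, 0, -0.8, 0, 0, 0, -1], [0, 0, -1.0, 0, 0, 0, -1], [0, 0, -1.0, 0, 0, 0, -1]]])

```text
time: 4.9
tool_pos: [0.4479, 0.0206, 0.0142]
ee_rot: [-3.118, -0.349, 0.005]
force: [0.5, -0.6, -0.2]
opening: 0.561
```

Call:
play_rows(series=[[[0, 0, -0.2, 0, 0, 0, -1], [0, 0, -0.5, 0, 0, 0, -1], [0, 0, -0.6, 0, 0, 0, -1], [0, 0, -0.6, 0, 0, 0, -1]]])

```text
time: 5.3
tool_pos: [0.4477, 0.0206, 0.008]
ee_rot: [-3.118, -0.349, 0.006]
force: [1.2, -0.2, -1.1]
opening: 0.56
```

Call:
play_rows(series=[[[0, 0, 0, 0, 0, 0, 0.3], [0, 0, 0, 0, 0, 0, 0.4], [0, 0, 0, 0, 0, 0, 0.4], [0, 0, 0, 0, 0, 0, 0.4]]])

```text
time: 5.7
tool_pos: [0.4479, 0.0206, 0.0081]
ee_rot: [-3.118, -0.349, 0.005]
force: [-0.3, -0.6, 0.1]
opening: 0.703
```

Call:
play_rows(series=[[[0, 0, 1.5, 0, 0, 0, 0.4], [0, 0, 4, 0, 0, 0, 0.4], [0, 0, 7, 0, 0, 0, 0.4], [0, 0, 11, 0, 0, 0, 0.4], [0, 0, 13, 0, 0, 0, 1]]])

```text
time: 6.2
tool_pos: [0.4494, 0.0203, 0.1417]
ee_rot: [-3.119, -0.349, -0.003]
force: [0.0, -0.7, 0.8]
opening: 0.848
```

Call:
play_rows(series=[[[0, 4, 0, 0, 0, 0, 1], [0, 8, 0, 0, 0, 0, 1], [0, 12, 0, 0, 0, 0, 1], [0, 16, 0, 0, 0, 0, 1], [0, 17.1, 0, 0, 0, 0, 1]]])

```text
time: 6.7
tool_pos: [0.449, 0.1941, 0.1419]
ee_rot: [-3.118, -0.354, -0.003]
force: [-1.1, -0.6, 0.2]
opening: 1.0
```

Call:
play_rows(series=[[[0, 0, 0, 0, 0, 0, 1], [0, 0, 0, 0, 0, 0, 1]]])

```text
time: 6.9
tool_pos: [0.4489, 0.1937, 0.1417]
ee_rot: [-3.118, -0.355, -0.002]
force: [0.4, -0.5, 0.4]
opening: 1.004
```

Run:
```python
from h import *
s=telemetry.observe(); m=eyes.camera_model("wrist"); im=eyes.capture("wrist")
hsv=cv2.cvtColor(im,cv2.COLOR_BGR2HSV); k=cv2.inRange(hsv,(110,120,50),(130,255,255))
best=[]
for c in cv2.findContours(k,0,2)[0]:
    if cv2.contourArea(c)>1000: (u,v),ax,_=cv2.fitEllipse(cv2.convexHull(c)); P=ray(m,u,v,.018); print(u,v,ax,P,"need",((P-s["tool_pos"])*100).round(2))
print(s["tool_pos"],s["ee_rot"])
t=eyes.capture("top")[160:260,130:430]
o=np.zeros((600,800,3),np.uint8); o[:267]=cv2.resize(t,(800,267),interpolation=cv2.INTER_CUBIC); o[270:600,:440]=cv2.resize(im,(440,330)); cv2.imwrite("pics/w3.png",o)
```

```text
132.4331512451172 272.1072082519531 (70.84477233886719, 93.16908264160156) [0.36103913 0.30144236 0.018     ] need [ -8.78  10.77 -12.37]
275.6789245605469 203.02685546875 (58.1861686706543, 59.841285705566406) [0.44719073 0.19715238 0.018     ] need [ -0.17   0.34 -12.37]
[0.44886521 0.1937159  0.14165795] [-3.11846486e+00 -3.55207837e-01 -2.44589173e-03]
```

View pics/w3.png

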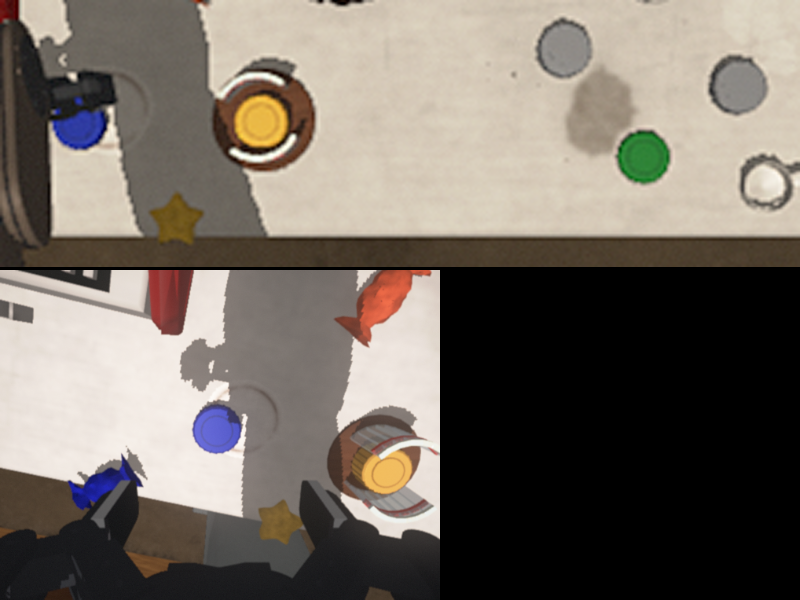

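Gold lies flat and centred in the tube, at (262,122) in the upper panel, and green has not moved. Blue is under the gripper, measured at (0.447,0.197) against (0.446,0.193) from the top camera. I go down to it.

Call:
play_rows(series=[[[-0.2, 0.2, -4, 0, 0, 0, 1], [-0.2, 0.2, -8, 0, 0, 0, 1], [-0.2, 0.2, -11.5, 0, 0, 0, 1], [-0.2, 0.2, -13.2, 0, 0, 0, 1], [-0.2, 0.2, -13.6, 0, 0, 0, 1]]])

```text
time: 7.5
tool_pos: [0.4451, 0.1933, 0.0032]
ee_rot: [-3.12, -0.349, 0.006]
force: [0.5, -0.2, 0.3]
opening: 1.0
```

Call:
play_rows(series=[[[0, 0, 0, 0, 0, 0, 0.2], [0, 0, 0, 0, 0, 0, -1], [0, 0, 0, 0, 0, 0, -1], [0, 0, 0, 0, 0, 0, -1], [0, 0, 0, 0, 0, 0, -1]]])

```text
time: 8.0
tool_pos: [0.447, 0.1935, 0.0052]
ee_rot: [-3.12, -0.35, -0.0]
force: [-1.3, -2.4, 6.0]
opening: 0.548
```

Call:
play_rows(series=[[[0, 0, 1, 0, 0, 0, -1], [0, 0, 4, 0, 0, 0, -1], [0, 0, 8, 0, 0, 0, -1], [0, 0, 13, 0, 0, 0, -1], [0, 0, 13, 0, 0, 0, -1]]])

```text
time: 8.5
tool_pos: [0.452, 0.1948, 0.1438]
ee_rot: [-3.118, -0.35, -0.026]
force: [1.1, -0.0, 0.6]
opening: 0.549
```

Call:
play_rows(series=[[[0, -4, 0, 0, 0, 0, -1], [0, -8, 0, 0, 0, 0, -1], [0, -12, 0, 0, 0, 0, -1], [0, -16, 0, 0, 0, 0, -1], [0, -17.3, 0, 0, 0, 0, -1]]])

```text
time: 9.0
tool_pos: [0.4517, 0.0194, 0.1439]
ee_rot: [-3.119, -0.345, -0.026]
force: [-0.5, 0.6, -1.3]
opening: 0.551
```

Call:
play_rows(series=[[[0, 0, 0, 0, 0, 0, -1], [0, 0, 0, 0, 0, 0, -1]]])

```text
time: 9.2
tool_pos: [0.4515, 0.0198, 0.1438]
ee_rot: [-3.119, -0.344, -0.026]
force: [1.1, -0.2, -0.1]
opening: 0.548
```

Run:
```python
from h import *
s=telemetry.observe(); cv2.imwrite("pics/w4.png",eyes.capture("wrist"))
print(s["tool_pos"],s["ee_rot"],s["opening"],"need",((np.array([.450,.0203,.038])-s["tool_pos"])*100).round(2),"jaw",2*np.degrees(np.arctan2(s["ee_rot"][1],s["ee_rot"][0]))%360-90+180)
```

```text
[0.45148405 0.01977361 0.14379234] [-3.11870874 -0.34437368 -0.02586444] 0.5483256053024517 need [ -0.15   0.05 -10.58] jaw 102.60236046893499
```

View pics/w4.png

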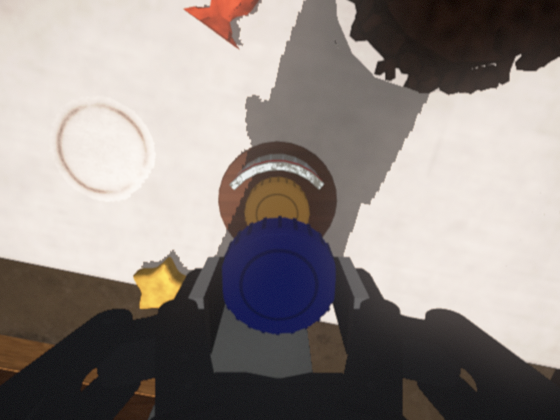

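Blue is held level at (278,275), above the gold disc in the tube. I lower it onto the gold.

Call:
play_rows(series=[[[-0.1, 0, -2.5, 0, 0, 0, -1], [-0.1, 0, -5, 0, 0, 0, -1], [-0.1, 0, -7.5, 0, 0, 0, -1], [-0.1, 0, -9, 0, 0, 0, -1], [-0.1, 0, -9, 0, 0, 0, -1]]])

```text
time: 9.75
tool_pos: [0.4482, 0.022, 0.0512]
ee_rot: [-3.116, -0.349, -0.017]
force: [-0.7, -0.4, -0.6]
opening: 0.552
```

Call:
play_rows(series=[[[0, 0, -0.4, 0, 0, 0, -1], [0, 0, -0.8, 0, 0, 0, -1], [0, 0, -1, 0, 0, 0, -1], [0, 0, -1, 0, 0, 0, -1]]])

```text
time: 10.15
tool_pos: [0.4484, 0.0221, 0.0415]
ee_rot: [-3.116, -0.35, -0.017]
force: [1.0, 0.1, -0.6]
opening: 0.552
```

Call:
play_rows(series=[[[0, 0, -0.1, 0, 0, 0, -1], [0, 0, -0.3, 0, 0, 0, -1], [0, 0, -0.4, 0, 0, 0, -1], [0, 0, -0.4, 0, 0, 0, -1]]])

```text
time: 10.55
tool_pos: [0.4485, 0.022, 0.0375]
ee_rot: [-3.116, -0.349, -0.018]
force: [-0.7, -0.4, 0.3]
opening: 0.555
```

Call:
play_rows(series=[[[0, 0, 0, 0, 0, 0, 0.3], [0, 0, 0, 0, 0, 0, 0.4], [0, 0, 0, 0, 0, 0, 0.4], [0, 0, 0, 0, 0, 0, 0.4]]])

```text
time: 10.95
tool_pos: [0.4485, 0.022, 0.0375]
ee_rot: [-3.116, -0.349, -0.018]
force: [-0.3, 0.5, -0.5]
opening: 0.703
```

Call:
play_rows(series=[[[0, 0, 1.5, 0, 0, 0, 0.4], [0, 0, 4, 0, 0, 0, 0.4], [0, 0, 7, 0, 0, 0, 0.4], [0, 0, 11, 0, 0, 0, 0.4], [0, 0, 13, 0, 0, 0, 0.4]]])

```text
time: 11.45
tool_pos: [0.45, 0.0218, 0.1711]
ee_rot: [-3.118, -0.35, -0.026]
force: [-0.5, -0.8, 0.4]
opening: 0.7
```

Call:
play_rows(series=[[[0, -4, 0, 0, 0, 0, 1], [0, -8, 0, 0, 0, 0, 1], [0, -12, 0, 0, 0, 0, 1], [0, -12, 0, 0, 0, 0, 1], [0, -12, 0, 0, 0, 0, 1]]])

```text
time: 11.95
tool_pos: [0.4498, -0.0987, 0.171]
ee_rot: [-3.118, -0.346, -0.025]
force: [-0.4, 0.4, -0.1]
opening: 1.002
```

Run:
```python
from h import *
m=eyes.camera_model("top"); im=eyes.capture("top"); sc=eyes.capture("scene")
hsv=cv2.cvtColor(im,cv2.COLOR_BGR2HSV)
for n,lo,hi,z in(("blue",(110,120,50),(130,255,255),.050),("green",(45,80,30),(85,255,255),.010)):
    k=cv2.inRange(hsv,lo,hi); k[:180]=0;k[245:]=0;k[:,:200]=0;k[:,420:]=0
    p=cv2.findNonZero(k)
    if p is None: print(n,None); continue
    c,rad=cv2.minEnclosingCircle(p); print(n,c,rad,len(p),ray(m,*c,z))
o=np.zeros((600,800,3),np.uint8); o[:267]=cv2.resize(im[160:260,130:430],(800,267),interpolation=cv2.INTER_CUBIC)
o[270:600,:495]=cv2.resize(sc[200:300,170:320],(495,330),interpolation=cv2.INTER_CUBIC); cv2.imwrite("pics/end.png",o)
```

```text
blue (225.5, 203.5) 10.12432861328125 226 [0.4499256  0.02276692 0.05      ]
green (370.6739196777344, 218.39854431152344) 9.682214736938477 292 [ 0.41386149 -0.33965955  0.01      ]
```

View pics/end.png

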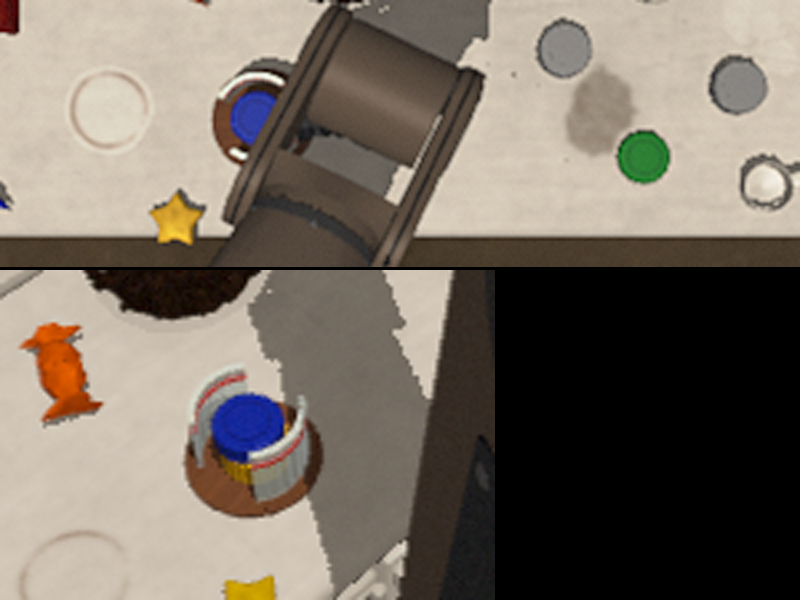

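In the scene panel, blue lies flat on gold in the tube at (248,425), level with the red line. Green is at its start place to within 1 mm, and the gripper is clear. I hand in.

```bash
python3 -c "
from plant import r
print(r.job_done())"
```

```text
the job is handed in; nothing more can be done
None
```

The job is handed in, and my last pictures show the stack as required, with the gold disc on the tube floor and the blue disc flat on top of it. It took about 12 s of the 64 s allowed. The hand-in reported no verdict.

- **Stack:** the scene picture shows the top of the blue disc about level with the red line. I judged that by eye and did not measure it.
- **Position:** blue was measured about 2–3 mm from the tube axis, against 20 mm allowed. In that last top view the arm hid part of the tube and of the blue disc. Gold looked flat and centred when I checked it before placing blue; I did not measure its offset from the axis.
- **Green disc:** it is within 1 mm of where it started. I did not go near the grey look-alikes.
- **Forces:** readings at the end of each move peaked at about 6–7 N, while closing on the discs. The gripper was about 12 cm from the tube and touching nothing at hand-in.

No check failed. The top and wrist cameras differed by 2–4 mm on the gold and blue discs, and the arm stopped up to about 5 mm from the commanded position. Both were within the play of the grip and the tube.

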